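# Dose thickener from a locked pump bottle into a soup bowl

### The job

The thickener pump is locked: turn its long spout anticlockwise and feel, pressing only lightly, for the unmarked position where the head gives way. Set the open soup bowl on the table with its middle under the spout there, press the head all the way down for a full stroke into the bowl and let it rise fully again, leaving the bowl standing under the spout. Pump nothing onto the table, and leave the mugs, the lidded soup bowl and the tea caddy where they stand.

Things in the scene. Friction and masses are not known exactly. Their poses are not given: they have to be found in the camera images.
- pump_top (a point): Centre of the flat top of the long-spouted pump's white head, on the upright pump axis, 212 mm above the table with the head up. Moves with the head; its -x axis points along the spout, z up. The head is a rounded block 30 mm wide, 23 mm high, reaching 30 mm to the spout side and 22 mm to the back; its flat sides can be pinched. It turns about the axis, drag 0.05 N m, and stays as left.
- pump_skirt (a point): Point on the axis 36 mm below pump_top: underside of the head's round skirt (44 mm across, 13 mm high, under the block). Below it a boss 38 mm across, then a collar 50 mm across whose top is 153 mm above the table. Inside is a hidden keyway: the head can be pressed only with the spout within about 0.15 rad of it. Elsewhere it is locked: it gives 2 mm, then stops hard.
- spout_mid (a point): Middle of the spout, a 12 mm tube 65 mm from the axis here; it ends 121 mm from the axis. The keyway lies 0.4 to 1.2 rad anticlockwise (from above) of where the spout stands at the start; there the spout points towards the robot's side, within 0.65 rad of world -x. End stops: 1.5 rad clockwise and 0.9 rad anticlockwise of the keyway.
- spout_outlet (a point): Lower end of the spout where the dose comes out: 115 mm from the pump's axis, 34 mm below the head's top (178 mm above the table with the head up, 158 mm with it down). Moves with the head.
- pump_stroke (a joint): How far the pump head is pressed down, m: 0 up, 0.020 fully down. When unlocked it sinks against a spring: 6 N to start, 14 N at the bottom, plus damping of 25 N per m/s; then a hard stop. It rises by itself when let go. Nothing comes out in the first 12 mm, so a light press of a few mm to feel for the keyway spills nothing.
- holder: Round steel holder that fixes the pump's cream bottle (90 mm across) upright to the table, on the pump axis: 100 mm across, 45 mm high, with a foot flange 112 mm across and 4 mm thick. Origin at its underside's centre; its yaw means nothing.
- bowl: Open dark brown lacquered soup bowl, loose, 112 mm across the rim, 65 mm high, 50 mm across the foot, wall 5 mm thick and nearly upright over its upper half (leaning out some 14 degrees), about 0.13 to 0.25 kg. Origin at the centre of its underside, z up. It starts on the table to the left or right of the pump.
- mug_white: Bystander: white mug, loose, 80 mm across, 85 mm high, handle standing 37 mm out along its own +y. Origin at the centre of its underside. It stands to the side of the pump where the bowl does not.
- mug_dark: Bystander: dark mug, loose, 84 mm across, 95 mm high, handle along its own +y, beyond the pump. Origin at the centre of its underside.
- soup_lidded: Bystander: dark brown lacquered soup bowl with its lid on, loose, 114 mm across, 100 mm high to the lid's knob, beyond the pump. Origin at the centre of its underside. Not the bowl to fill.
- tea_caddy: Bystander: round steel tea caddy, loose, 78 mm across, 105 mm high, to the far right of the pump. Origin at the centre of its underside.
Not all that is in view belongs to the job. What is shaped like the bowl but green, red or turquoise is not meant.

How it is judged (in metres and radians):
On the way, in this order (a step that is already met when the one before it is completed fails the run):
1. the open bowl stands upright on the table under the spout's outlet, with the head up (horizontal distance between spout_outlet and bowl below 0.04 m and height (world z) of bowl below 0.004 m and angle between bowl's own z axis and vertical below 0.1 rad and value of joint pump_stroke below 0.004 m), for 0.2 s.
2. the head is pressed all the way down with the bowl under the outlet (value of joint pump_stroke above 0.018 m and horizontal distance between spout_outlet and bowl below 0.04 m and height (world z) of bowl below 0.004 m), for 0.1 s.
At the end, for the whole second after the job is handed in: the pump head is up again (within 3 mm) and the open bowl stands upright and still on the table with its centre within 40 mm (horizontally) of the spout's outlet (value of joint pump_stroke below 0.003 m and horizontal distance between spout_outlet and bowl below 0.04 m and height (world z) of bowl below 0.004 m and angle between bowl's own z axis and vertical below 0.1 rad and linear speed of bowl below 0.02 m/s); the robot touches nothing.
It fails at once if the pump delivers (pressed more than 12 mm) while the bowl is not under its outlet (centre more than 46 mm off) (value of joint pump_stroke above 0.012 m and horizontal distance between spout_outlet and bowl above 0.046 m).
It fails at once if the bowl is tipped by more than 35 degrees (angle between bowl's own z axis and vertical above 0.6 rad).
It fails at once if another piece of tableware is moved by more than 25 mm (distance of any of mug_white, mug_dark, soup_lidded, tea_caddy from where it was at the start of the episode above 0.025 m).
It also fails if it takes over 62 s, if anything falls off the work surface, if the arm or the gripper's body presses on something with over 40 N, if the wrist force passes 120 N, or if a joint passes its speed limit or range.

### The arm

A 6-joint arm with a two-finger parallel gripper is mounted at the origin on the work surface. World frame = base frame: x ahead of the robot, y to its left, z up, the work surface at z = 0. Lengths are in m, angles in degrees, forces in N, time in s.
With the tool pointing down it reaches from about 0.25 to 0.725 m from the base axis. Payload 9.7 kg.
Tool frame: the origin (TCP) lies at the centre of the arm's flange, where the gripper is bolted on; the fingertips stand 173 mm ahead of it and the grasp point (between the pads) lies 155 mm ahead of it; z points along the fingers, y is the line along which they close (so a half turn about z gives the same grasp; the last joint's range is limited). The gripper opens to 85 mm and grips with 20 to 120 N. Pads are 22 mm wide; open, the fingers measure 114 mm over their backs; the gripper's body (76 mm by 85 mm) begins 54 mm behind the grasp point. The pads swing forward as they close: fully open they stand 13 mm farther back than shut.
Start: joints at [-67.437, 4.979, 10.078, 95.1, 0, 90], TCP at [0.211, -0.508, 0.405] pointing down, gripper open.
Joint ranges: [-179.16, 179.16], [-48.56, 103.87], [-65.8, 70.77], [-126.05, 130.52], [-82.76, 87.17], [-180, 180]. Speed limits (degrees/s): [127.2, 127.2, 147.25, 180, 180, 180].

### API

Orientations are given as [roll, pitch, yaw] about the fixed x, y, z axes, in that order (R = Rz(yaw) Ry(pitch) Rx(roll)).
In Python, from workcell import monitor, camera, get_calibration, bot gives the robot as it stands.
- The arm moves only by the tool carry_out, never from a script. Its argument "targets" is text: rows parted by semicolons, each of 7 numbers parted by spaces: the shift along the tool's x, y, z in units of 0.04 m (1.0 is 0.04 m), then the turn, a rotation vector about the tool's x, y, z in units of 0.1 rad (1.0 is 0.1 rad), then the opening, from -1 (shut) to 1 (fully open), so that 0 is half open. A call has exactly 8 rows; each row shifts and turns the commanded pose from where the row before left it, along the tool's axes as they then stand; what a row does not reach is not made up. A row lasts 1/12 s, in which the tool goes at most 41.7 mm and 7.16 degrees, less where a joint would pass 70% of its speed; a pose out of reach is approached as far as the arm can. A call with a number of a shift or a turn outside -1 to 1 is refused whole. A call with a gripper value outside its range is refused whole. The fingers move at their own pace and stop on an object; "newtons" is the grip in N (left out, the last holds). Time passes only in rows, so rows that do not move let the fingers close, or fill a call up. It gives the time, the measured TCP pose, the force, the opening and the grip force at its end, in the units of the state.
- monitor.get_obs(): the state, without advancing time (a new reading comes with each control period).
- camera(name): name is "side" or "top" or "wrist"; returns the picture (384x512x3 uint8, red, green, blue); there is no depth.
- get_calibration(name): a dict with "fx", "fy", "cx", "cy" (pixels), "D" ([k1, k2, p1, p2, k3] as OpenCV has them; the pictures are not rectified), "view" (4x4, takes a point from world to camera coordinates). Camera axes: x right, y down, z forward; pixel columns grow to the right and rows downward; lengths in m; the calibration is good to about 2 mm. A picture is of the moment at which its call begins: read the wrist's pose just before it. get_calibration takes no time and is no camera call; for the wrist camera it gives the pose at the moment of the call.
- bot.job_done(): hands the job in; it is judged then, once.
The state is a dict: "time": time; "q": joint angles; "qd": joint speeds; "joint_efforts": joint torques, N m; "ee_pos": TCP position; "tcp_rot": TCP orientation; "wrist_force": force on the tool from outside, world axes, zero at the start; "torque": the same for the moment, N m; "opening": finger opening in m; "grasp_force": force on a finger pad.
Only numpy, scipy, OpenCV 4.12 (cv2) and the standard library are available. Lean on these libraries where they do the work, as an engineer would, in place of code of your own. Each camera call takes 0.05 s, during which the arm holds its last target. There are 200 camera calls.

## Working session

There is one attempt and no reset: what is moved stays moved. The work goes in short steps, Python scripts to look and compute and a tool call to move; the robot and the scene stay as the last step left them, time stands still between calls to the robot, and variables do not carry over. Pictures are saved under pics/ and viewed, at most 10 in all, crops included, and the job is handed in when it is done.

Besides the shell and the picture viewer there is one more tool, called after "Request:" by a JSON object that holds its "name" and its "arguments", one argument or row to a line. carry_out: Moves the arm, as the interface text tells. Shifts and turns lie within -1 to 1; 1 stands for 0.04 m of shift or 0.1 rad of turn. Its arguments: {"type":"object","properties":{"targets":{"type":"string"},"newtons":{"type":"number"}},"required":["targets"]}

```bash
mkdir -p pics; ls; python3 - <<'E'
from workcell import monitor, camera, get_calibration
import cv2, numpy as np
np.set_printoptions(precision=4,suppress=True)
o=monitor.get_obs();print(o)
for n in("top","side"):
    cv2.imwrite(f"pics/{n}0.png",camera(n)[:,:,::-1])
    c=get_calibration(n);print(n,c)
E
```

```text
pics
{'time': 0.0, 'q': array([-67.4383,   5.0104,  10.0339,  95.099 ,   0.0015,  90.0014]), 'qd': array([ 0.0772, -0.0094, -0.0924, -0.0936,  0.0076,  0.1128]), 'joint_efforts': array([  0.0025, -52.0393,  46.4802,   0.0161,   0.0001,   0.    ]), 'ee_pos': array([ 0.211 , -0.5079,  0.404 ]), 'tcp_rot': array([-179.9245,   -0.0015,   22.5602]), 'wrist_force': array([0.6963, 1.1366, 0.3776]), 'torque': array([-0.0033,  0.0043, -0.0368]), 'grasp_force': 0.0, 'opening': 0.08537716246332842}
top {'fx': 366.7818904552223, 'fy': 366.7818904552223, 'cx': 254.5649976134047, 'cy': 184.3688995733327, 'D': array([-0.0592,  0.    ,  0.    ,  0.    ,  0.    ]), 'view': array([[ 0.0133, -0.9999, -0.0055, -0.021 ],
       [-0.9932, -0.0126, -0.1156,  0.5229],
       [ 0.1155,  0.007 , -0.9933,  1.0628],
       [ 0.    ,  0.    ,  0.    ,  1.    ]])}
side {'fx': 442.9598574648019, 'fy': 442.9598574648019, 'cx': 248.60443619239865, 'cy': 189.41754930961645, 'D': array([-0.1095,  0.    ,  0.    ,  0.    ,  0.    ]), 'view': array([[ 0.9017, -0.4323, -0.0039, -0.448 ],
       [-0.2669, -0.5497, -0.7916,  0.2534],
       [ 0.3401,  0.7148, -0.611 ,  1.4388],
       [ 0.    ,  0.    ,  0.    ,  1.    ]])}
```

View pics/top0.png

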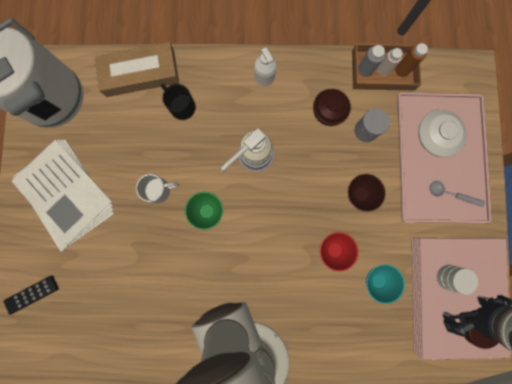

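View pics/side0.png

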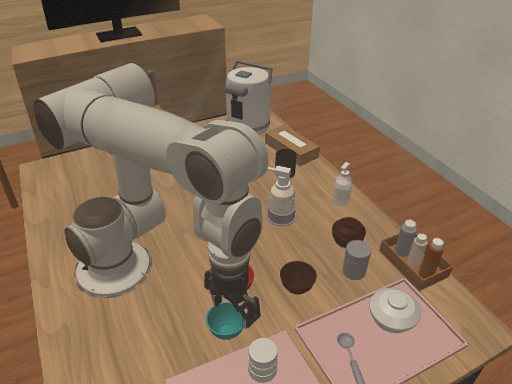

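Top: pump head near (257,137), spout tip near (223,168), open bowl at (366,192), lidded bowl at (332,107), white mug at (152,188). The side view confirms that the bowl at (298,277) is open and the one at (348,232) is lidded. Next a zoomed crop for finer positions.

```bash
cat > h.py <<'E'
import cv2, numpy as np
from workcell import monitor, camera, get_calibration, bot
np.set_printoptions(precision=4,suppress=True)
def K(c): return np.array([[c['fx'],0,c['cx']],[0,c['fy'],c['cy']],[0,0,1]])
def on_plane(n,uv,z,c=None):
    c=c or get_calibration(n)
    p=cv2.undistortPoints(np.array([[uv]],float),K(c),c['D'])[0,0]
    R=c['view'][:3,:3];t=c['view'][:3,3];o=-R.T@t;d=R.T@np.r_[p,1]
    return o+d*(z-o[2])/d[2]
def proj(n,P,c=None):
    c=c or get_calibration(n)
    return cv2.projectPoints(np.array(P,float).reshape(-1,3),cv2.Rodrigues(c['view'][:3,:3])[0],c['view'][:3,3],K(c),c['D'])[0][:,0]
E
python3 - <<'E'
from h import *
print('axis top',on_plane('top',(257,137),.212),'tip',on_plane('top',(223,168),.18),'holder',on_plane('top',(256,158),.02),'bowl',on_plane('top',(366,191),.065))
print('side bowl',on_plane('side',(298,273),.065))
t=cv2.imread('pics/top0.png');s=cv2.imread('pics/side0.png')
a=cv2.resize(t[115:215,205:405][:, :],(800,400),interpolation=cv2.INTER_CUBIC)
a=cv2.resize(t[110:185,205:280],(400,400),interpolation=cv2.INTER_CUBIC)
b=cv2.resize(s[155:230,250:325],(400,400),interpolation=cv2.INTER_CUBIC)
cv2.imwrite('pics/c1.png',np.hstack([a,b]))
E
```

```text
axis top [ 0.6223 -0.02    0.212 ] tip [0.5473 0.0669 0.18  ] holder [ 0.6049 -0.0174  0.02  ] bowl [ 0.5039 -0.3367  0.065 ]
side bowl [ 0.5017 -0.3353  0.065 ]
```

View pics/c1.png

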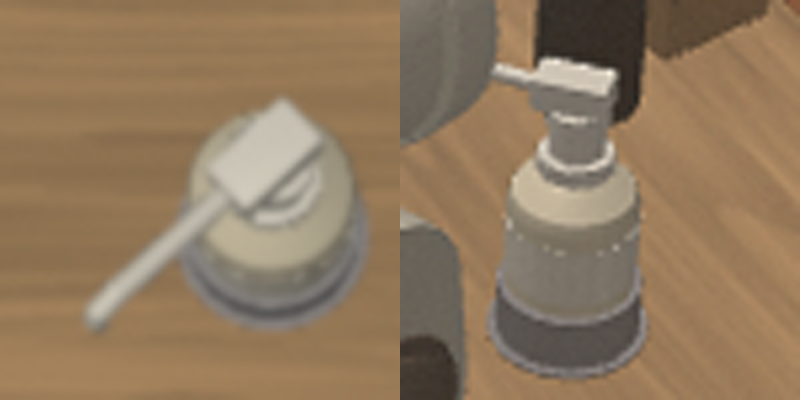

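The crop shows the head block's corners at (283,97), (325,140), (250,208) and (211,172), and the spout tip at (97,318). I'll fit the axis and spout angle to these.

```bash
python3 - <<'E'
from h import *
from scipy.optimize import least_squares
s=lambda L,o:np.array(L)/5.333+o-0.4
T=s([(283,97),(325,140),(250,208),(211,172),(97,318)],(205,110))
S=s([(540-400,60),(617-400,73)],(250,155))
def pts(p):
    x,y,f=p;d=np.array([np.cos(f),np.sin(f)]);n=np.array([-d[1],d[0]])
    g=lambda a,b,z:np.r_[np.array([x,y])+a*d+b*n,z]
    return [g(-.022,-.015,.212),g(-.022,.015,.212),g(.030,.015,.212),g(.03,-.015,.212),g(.119,0,.18)]
def r(p): return (proj('top',pts(p))-T).ravel()
q=least_squares(r,[.62,-.02,2.3]);print(q.x,np.degrees(q.x[2]),q.fun)
print(proj('side',pts(q.x)), S)
x,y=q.x[:2]
print('flange side bottom proj',proj('side',[[x,y,0]]),'top',proj('top',[[x,y,0]]))
E
```

```text
[ 0.622  -0.0177  2.3243] 133.1749328630434 [ 0.8155 -0.671   0.9733 -0.2034 -0.1968  0.6993 -0.9057 -1.1652 -0.6997
  1.3298]
[[291.1782 167.6242]
 [288.5979 172.3784]
 [273.9653 169.2042]
 [276.7372 164.5404]
 [251.1101 169.1741]] [[275.8516 165.8507]
 [290.29   168.2884]]
flange side bottom proj [[281.1575 215.6423]] top [[256.166  153.7829]]
```

Request:
{"name": "carry_out", "arguments": {
  "targets": "0.59 -0.307 -0.1 0 0 0 1;0.59 -0.307 -0.1 0 0 0 1;0.59 -0.307 -0.1 0 0 0 1;0.59 -0.307 -0.1 0 0 0 1;0.59 -0.307 -0.1 0 0 0 1;0.59 -0.307 -0.1 0 0 0 1;0.59 -0.307 -0.1 0 0 0 1;0.59 -0.307 -0.1 0 0 0 1",
  "newtons": 40
}}

```text
time: 0.77
ee_pos: [0.3483, -0.3436, 0.4366]
tcp_rot: [-180.0, 0.0, 22.6]
wrist_force: [0.6, -1.1, -0.1]
opening: 0.0854
grasp_force: 0.0
```

```bash
cat >> h.py <<'E'
from scipy.spatial.transform import Rotation as Ro
def plan(target,yaw,n,start=None):
    "rows to go from the measured (or given) pose to target with tool down at yaw (deg), n rows"
    o=monitor.get_obs()
    p,R=(o['ee_pos'],Ro.from_euler('xyz',o['tcp_rot'],degrees=True)) if start is None else start
    T=Ro.from_euler('xyz',[180,0,yaw],degrees=True)
    rv=(R.inv()*T).as_rotvec()
    st=Ro.from_rotvec(rv/n);d=(np.array(target)-p)/n
    rows=[]
    for i in range(n):
        rows.append(np.r_[R.inv().apply(d)/.04,rv/n/.1]);R=R*st
    for i,r in enumerate(rows): print(' '.join('%.2f'%v for v in r),end=';\n' if i%8==7 else ';')
    print(p, o['tcp_rot'])
E
python3 - <<'E'
from h import *
o=monitor.get_obs();print(o['q'],o['tcp_rot'],o['ee_pos'],o['time'])
for y in(-47,133): plan([.622,-.018,.43],y,16 if y<0 else 24)
E
```

```text
[-44.6123  -2.4952   6.0529  98.5759   0.0014 112.8295] [-179.9738    0.0095   22.5582] [ 0.3483 -0.3436  0.4366] 0.7667
0.59 -0.31 0.01 -0.00 0.00 0.76;0.57 -0.35 0.01 -0.00 0.00 0.76;0.54 -0.39 0.01 -0.00 0.00 0.76;0.51 -0.43 0.01 -0.00 0.00 0.76;0.47 -0.47 0.01 -0.00 0.00 0.76;0.43 -0.50 0.01 -0.00 0.00 0.76;0.40 -0.53 0.01 -0.00 0.00 0.76;0.35 -0.56 0.01 -0.00 0.00 0.76;
0.31 -0.59 0.01 -0.00 0.00 0.76;0.26 -0.61 0.01 -0.00 0.00 0.76;0.22 -0.63 0.01 -0.00 0.00 0.76;0.17 -0.64 0.01 -0.00 0.00 0.76;0.12 -0.65 0.01 -0.00 0.00 0.76;0.07 -0.66 0.01 -0.00 0.00 0.76;0.02 -0.66 0.01 -0.00 0.00 0.76;-0.03 -0.66 0.01 -0.00 0.00 0.76;
[ 0.3483 -0.3436  0.4366] [-179.9738    0.0095   22.5582]
0.39 -0.20 0.01 -0.00 -0.00 -0.80;0.41 -0.17 0.01 -0.00 -0.00 -0.80;0.42 -0.14 0.01 -0.00 -0.00 -0.80;0.43 -0.10 0.01 -0.00 -0.00 -0.80;0.44 -0.07 0.01 -0.00 -0.00 -0.80;0.44 -0.03 0.01 -0.00 -0.00 -0.80;0.44 0.00 0.01 -0.00 -0.00 -0.80;0.44 0.04 0.01 -0.00 -0.00 -0.80;
0.44 0.07 0.01 -0.00 -0.00 -0.80;0.43 0.11 0.01 -0.00 -0.00 -0.80;0.42 0.14 0.01 -0.00 -0.00 -0.80;0.41 0.17 0.01 -0.00 -0.00 -0.80;0.39 0.21 0.01 -0.00 -0.00 -0.80;0.37 0.24 0.01 -0.00 -0.00 -0.80;0.35 0.27 0.01 -0.00 -0.00 -0.80;0.33 0.29 0.01 -0.00 -0.00 -0.80;
0.31 0.32 0.01 -0.00 -0.00 -0.80;0.28 0.34 0.01 -0.00 -0.00 -0.80;0.25 0.36 0.01 -0.00 -0.00 -0.80;0.22 0.38 0.01 -0.00 -0.00 -0.80;0.19 0.40 0.01 -0.00 -0.00 -0.80;0.16 0.41 0.01 -0.00 -0.00 -0.80;0.12 0.43 0.01 -0.00 -0.00 -0.80;0.09 0.43 0.01 -0.00 -0.00 -0.80;
[ 0.3483 -0.3436  0.4366] [-179.9738    0.0095   22.5582]
```

Request:
{"name": "carry_out", "arguments": {
  "targets": "0.39 -0.20 0.01 0 0 -0.8 1;0.41 -0.17 0.01 0 0 -0.8 1;0.42 -0.14 0.01 0 0 -0.8 1;0.43 -0.10 0.01 0 0 -0.8 1;0.44 -0.07 0.01 0 0 -0.8 1;0.44 -0.03 0.01 0 0 -0.8 1;0.44 0 0.01 0 0 -0.8 1;0.44 0.04 0.01 0 0 -0.8 1"
}}

```text
time: 1.43
ee_pos: [0.4396, -0.2361, 0.4331]
tcp_rot: [-180.0, 0.0, 59.5]
wrist_force: [-0.9, -0.2, -0.4]
opening: 0.0853
grasp_force: 0.0
```

Request:
{"name": "carry_out", "arguments": {
  "targets": "0.44 0.07 0.01 0 0 -0.8 1;0.43 0.11 0.01 0 0 -0.8 1;0.42 0.14 0.01 0 0 -0.8 1;0.41 0.17 0.01 0 0 -0.8 1;0.39 0.21 0.01 0 0 -0.8 1;0.37 0.24 0.01 0 0 -0.8 1;0.35 0.27 0.01 0 0 -0.8 1;0.33 0.29 0.01 0 0 -0.8 1"
}}

```text
time: 2.1
ee_pos: [0.5312, -0.1281, 0.4298]
tcp_rot: [-180.0, -0.0, 96.1]
wrist_force: [-0.2, -0.0, -0.2]
opening: 0.0854
grasp_force: 0.0
```

Request:
{"name": "carry_out", "arguments": {
  "targets": "0.31 0.32 0.01 0 0 -0.8 1;0.28 0.34 0.01 0 0 -0.8 1;0.25 0.36 0.01 0 0 -0.8 1;0.22 0.38 0.01 0 0 -0.8 1;0.19 0.40 0.01 0 0 -0.8 1;0.16 0.41 0.01 0 0 -0.8 1;0.12 0.43 0.01 0 0 -0.8 1;0.09 0.43 0.01 0 0 -0.8 1"
}}

```text
time: 2.77
ee_pos: [0.6225, -0.0202, 0.4265]
tcp_rot: [-180.0, -0.0, 132.8]
wrist_force: [-0.3, -0.6, 0.3]
opening: 0.0856
grasp_force: 0.0
```

```bash
python3 - <<'E'
from h import *
o=monitor.get_obs();c=get_calibration('wrist');im=camera('wrist')
print(o['ee_pos'],o['tcp_rot'],o['q'])
print(c['view'])
cv2.imwrite('pics/w1.png',im[:,:,::-1])
f=np.radians(133.2);d=np.array([np.cos(f),np.sin(f),0]);A=np.array([.622,-.0177,.212])
print(proj('wrist',[A,A+.119*d-[0,0,.03]],c))
E
```

```text
[ 0.6225 -0.0202  0.4265] [-179.9644   -0.0341  132.8014] [-1.8612 16.1416 25.3768 99.2846 -0.0007 45.3375]
[[ 0.734   0.6792 -0.0002 -0.444 ]
 [ 0.6438 -0.6957  0.3186 -0.4627]
 [ 0.2163 -0.234  -0.9479  0.2625]
 [ 0.      0.      0.      1.    ]]
[[256.808  216.1292]
 [255.5068  29.0773]]
```

View pics/w1.png

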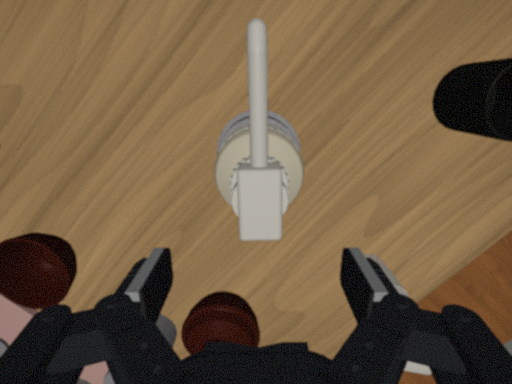

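The wrist view shows the block corners near (240,170), (282,170), (241,240) and (280,240), with the spout tip at (257,20). Refining the fit.

```bash
python3 - <<'E'
from h import *
from scipy.optimize import least_squares
c=get_calibration('wrist')
W=np.array([(241,240),(280,240),(283,169),(238,169)],float)
def pts(p):
    x,y,f=p;d=np.array([np.cos(f),np.sin(f)]);n=np.array([-d[1],d[0]])
    g=lambda a,b,z:np.r_[np.array([x,y])+a*d+b*n,z]
    return [g(-.022,.015,.212),g(-.022,-.015,.212),g(.03,-.015,.212),g(.03,.015,.212),g(.121,0,.184)]
T=np.vstack([W,[256.5,20]])
q=least_squares(lambda p:(proj('wrist',pts(p),c)-T).ravel(),[.622,-.018,2.32]);print(q.x,np.degrees(q.x[2]));print(q.fun.reshape(-1,2))
x,y,f=q.x
plan([x,y,.369],np.degrees(f),8)
E
```

```text
[ 0.6228 -0.0114  2.3436] 134.27673141579314
[[-1.6491  1.6267]
 [ 2.4797  0.8897]
 [ 0.2769 -0.7908]
 [-1.6547  0.0696]
 [ 0.6106 -1.0911]]
0.02 0.01 0.18 -0.00 -0.00 -0.02;0.02 0.01 0.18 -0.00 -0.00 -0.02;0.02 0.01 0.18 -0.00 -0.00 -0.02;0.02 0.01 0.18 -0.00 -0.00 -0.02;0.02 0.01 0.18 -0.00 -0.00 -0.02;0.02 0.01 0.18 -0.00 -0.00 -0.02;0.02 0.01 0.18 -0.00 -0.00 -0.02;0.02 0.01 0.18 -0.00 -0.00 -0.02;
[ 0.6239 -0.0183  0.4256] [-179.9949   -0.0774  133.2191]
```

Request:
{"name": "carry_out", "arguments": {
  "targets": "0.01 0 0.19 0 0 0 1;0.01 0 0.19 0 0 0 1;0.01 0 0.19 0 0 0 1;0.01 0 0.19 0 0 0 1;0.01 0 0.19 0 0 0 1;0.01 0 0.19 0 0 0 1;0.02 0 0.19 0 0 0 1;0.02 0 0.19 0 0 0 1"
}}

```text
time: 3.48
ee_pos: [0.6191, -0.0182, 0.3655]
tcp_rot: [180.0, 0.0, 132.5]
wrist_force: [0.5, 0.1, 0.1]
opening: 0.0854
grasp_force: 0.0
```

Request:
{"name": "carry_out", "arguments": {
  "targets": "0 0 0 0 0 0 -0.2;0 0 0 0 0 0 -0.2;0 0 0 0 0 0 -0.2;0 0 0 0 0 0 -0.3;0 0 0 0 0 0 -0.4;0 0 0 0 0 0 -0.5;0 0 0 0 0 0 -0.6;0 0 0 0 0 0 -0.6",
  "newtons": 30
}}

```text
time: 4.15
ee_pos: [0.6201, -0.0173, 0.3676]
tcp_rot: [179.8, 0.1, 132.6]
wrist_force: [6.4, 5.0, 3.4]
opening: 0.0294
grasp_force: 36.0
```

Request:
{"name": "carry_out", "arguments": {
  "targets": "0 0.03 0 0 0 -0.2 -0.7;0 0 0 0 0 -0.5 -0.7;0 0 0 0 0 -0.6 -0.7;0 0 0 0 0 -0.6 -0.7;0 0 0 0 0 -0.6 -0.7;0 0 0 0 0 -0.6 -0.7;0 0 0 0 0 -0.5 -0.7;0 0 0 0 0 0 -0.7",
  "newtons": 50
}}

```text
time: 4.82
ee_pos: [0.6208, -0.0168, 0.3677]
tcp_rot: [179.9, 0.2, 153.4]
wrist_force: [4.9, 4.1, 4.3]
opening: 0.0288
grasp_force: 55.6
```

Request:
{"name": "carry_out", "arguments": {
  "targets": "0 0 0.03 0 0 0 -0.7;0 0 0.03 0 0 0 -0.7;0 0 0.03 0 0 0 -0.7;0 0 0.03 0 0 0 -0.7;0 0 0.03 0 0 0 -0.7;0 0 0 0 0 0 -0.7;0 0 0 0 0 0 -0.7;0 0 0 0 0 0 -0.7"
}}

```text
time: 5.48
ee_pos: [0.6204, -0.0168, 0.3647]
tcp_rot: [179.8, 0.4, 153.2]
wrist_force: [-0.5, 4.8, 20.6]
opening: 0.029
grasp_force: 57.6
```

```bash
python3 - <<'E'
from h import *
o=monitor.get_obs();print({k:o[k] for k in('ee_pos','tcp_rot','wrist_force','torque','opening','grasp_force','q')})
E
```

```text
{'ee_pos': array([ 0.6204, -0.0168,  0.3647]), 'tcp_rot': array([179.7828,   0.3711, 153.2364]), 'wrist_force': array([-0.4987,  4.7901, 20.5753]), 'torque': array([ 0.3016,  0.3297, -0.0025]), 'opening': 0.028969758707559242, 'grasp_force': 57.6317024230957, 'q': array([-1.5553, 13.958 , 15.8151, 91.4288,  0.0385, 25.2078])}
```

Request:
{"name": "carry_out", "arguments": {
  "targets": "0 0 0 0 0 -0.25 -0.7;0 0 0 0 0 -0.25 -0.7;0 0 0 0 0 -0.25 -0.7;0 0 0 0 0 -0.25 -0.7;0 0 0 0 0 0 -0.7;0 0 0 0 0 0 -0.7;0 0 0 0 0 0 -0.7;0 0 0 0 0 0 -0.7"
}}

```text
time: 6.15
ee_pos: [0.6205, -0.0168, 0.3647]
tcp_rot: [179.8, 0.4, 159.0]
wrist_force: [1.2, 4.0, 19.9]
opening: 0.029
grasp_force: 57.5
```

Request:
{"name": "carry_out", "arguments": {
  "targets": "0 0 0 0 0 -0.25 -0.7;0 0 0 0 0 -0.25 -0.7;0 0 0 0 0 -0.25 -0.7;0 0 0 0 0 -0.25 -0.7;0 0 0 0 0 0 -0.7;0 0 0 0 0 0 -0.7;0 0 0 0 0 0 -0.7;0 0 0 0 0 0 -0.7"
}}

```text
time: 6.82
ee_pos: [0.6206, -0.0168, 0.3647]
tcp_rot: [179.9, 0.4, 164.7]
wrist_force: [1.0, 3.9, 18.8]
opening: 0.0285
grasp_force: 57.5
```

Request:
{"name": "carry_out", "arguments": {
  "targets": "0 0 0 0 0 -0.25 -0.7;0 0 0 0 0 -0.25 -0.7;0 0 0 0 0 -0.25 -0.7;0 0 0 0 0 -0.25 -0.7;0 0 0 0 0 0 -0.7;0 0 0 0 0 0 -0.7;0 0 0 0 0 0 -0.7;0 0 0 0 0 0 -0.7"
}}

```text
time: 7.48
ee_pos: [0.6206, -0.0169, 0.3642]
tcp_rot: [179.9, 0.4, 170.4]
wrist_force: [2.2, 3.3, 16.5]
opening: 0.0287
grasp_force: 57.2
```

Request:
{"name": "carry_out", "arguments": {
  "targets": "0 0 0 0 0 -0.25 -0.7;0 0 0 0 0 -0.25 -0.7;0 0 0 0 0 -0.25 -0.7;0 0 0 0 0 -0.25 -0.7;0 0 0 0 0 0 -0.7;0 0 0 0 0 0 -0.7;0 0 0 0 0 0 -0.7;0 0 0 0 0 0 -0.7"
}}

```text
time: 8.15
ee_pos: [0.6207, -0.0169, 0.3628]
tcp_rot: [179.9, 0.3, 176.2]
wrist_force: [2.0, 2.4, 9.5]
opening: 0.0285
grasp_force: 56.2
```

Request:
{"name": "carry_out", "arguments": {
  "targets": "0 0 0 0 0 -0.25 -0.7;0 0 0 0 0 -0.25 -0.7;0 0 0.03 0 0 0 -0.7;0 0 0.03 0 0 0 -0.7;0 0 0 0 0 0 -0.7;0 0 0 0 0 0 -0.7;0 0 0 0 0 0 -0.7;0 0 0 0 0 0 -0.7"
}}

```text
time: 8.82
ee_pos: [0.6208, -0.0168, 0.3602]
tcp_rot: [180.0, 0.3, 179.0]
wrist_force: [3.3, 3.3, 8.1]
opening: 0.0287
grasp_force: 56.1
```

Request:
{"name": "carry_out", "arguments": {
  "targets": "0 0 -0.05 0 0 0 -0.7;0 0 -0.05 0 0 0 -0.7;0 0 -0.05 0 0 0 -0.7;0 0 -0.05 0 0 0 -0.7;0 0 0 0 0 0 1;0 0 0 0 0 0 1;0 0 0 0 0 0 1;0 0 0 0 0 0 1"
}}

```text
time: 9.48
ee_pos: [0.6201, -0.0173, 0.3657]
tcp_rot: [-180.0, -0.0, 179.0]
wrist_force: [-0.2, 0.4, 0.5]
opening: 0.0754
grasp_force: 0.0
```

Request:
{"name": "carry_out", "arguments": {
  "targets": "0 0 -0.3 0 0 0 1;0 0 -0.3 0 0 0 1;0 0 -0.3 0 0 0 1;0 0 -0.3 0 0 0 1;0 0 -0.3 0 0 0 1;0 0 -0.3 0 0 0 1;0 0 -0.2 0 0 0 1;0 0 0 0 0 0 1"
}}

```text
time: 10.15
ee_pos: [0.6201, -0.0174, 0.4476]
tcp_rot: [-180.0, 0.1, 179.0]
wrist_force: [0.1, 0.9, 0.3]
opening: 0.0857
grasp_force: 0.0
```

```bash
python3 - <<'E'
from h import *
o=monitor.get_obs();c=get_calibration('wrist');a=camera('wrist')
print(o['ee_pos'],o['tcp_rot'],o['q'])
np.save('c.npy',c['view'])
cv2.imwrite('pics/w2.png',a[:,:,::-1])
b=np.array([.503,-.336])
# grip rim on the robot-facing (outer) side; candidates
ang=np.radians(179.)
tgt=np.array([.621,-.0165])+.122*np.array([np.cos(ang),np.sin(ang)])
print('bowl target',tgt)
E
```

```text
[ 0.6201 -0.0174  0.4476] [-179.9931    0.1251  178.969 ] [ -1.6019  16.4656  28.1709 101.5801  -0.0056  -0.571 ]
bowl target [ 0.499  -0.0144]
```

View pics/w2.png

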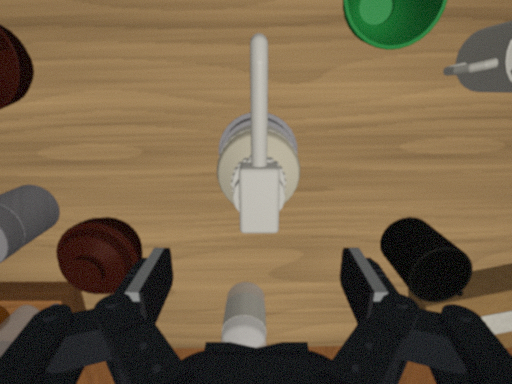

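Spout is aligned with the tool at yaw 179°, pointing at the robot (tip at (259,40) in the wrist view), and the head sank there at about 8 N. Now I check clearances around the bowl.

```bash
python3 - <<'E'
from h import *
for n,uv in dict(bowl=(366,190),red=(339,249),turq=(385,282),green=(204,208),caddy=(374,124),lid=(332,105)).items(): print(n,on_plane('top',uv,.06))
b=np.array([.503,-.336])
# grip on -y side: tool y=+Y at yaw 180, tilt later
plan([.503,-.40,.32],179,16)
E
```

```text
bowl [ 0.5073 -0.3383  0.06  ]
red [ 0.3372 -0.2576  0.06  ]
turq [ 0.2453 -0.3884  0.06  ]
green [0.4492 0.1304 0.06  ]
caddy [ 0.7049 -0.3672  0.06  ]
lid [ 0.7612 -0.2425  0.06  ]
0.17 -0.60 0.20 -0.00 0.00 -0.00;0.17 -0.60 0.20 -0.00 0.00 -0.00;0.17 -0.60 0.20 -0.00 0.00 -0.00;0.17 -0.60 0.20 -0.00 0.00 -0.00;0.17 -0.60 0.20 -0.00 0.00 -0.00;0.17 -0.60 0.20 -0.00 0.00 -0.00;0.17 -0.60 0.20 -0.00 0.00 -0.00;0.17 -0.60 0.20 -0.00 0.00 -0.00;
0.17 -0.60 0.20 -0.00 0.00 -0.00;0.17 -0.60 0.20 -0.00 0.00 -0.00;0.17 -0.60 0.20 -0.00 0.00 -0.00;0.17 -0.60 0.20 -0.00 0.00 -0.00;0.17 -0.60 0.20 -0.00 0.00 -0.00;0.17 -0.60 0.20 -0.00 0.00 -0.00;0.17 -0.60 0.20 -0.00 0.00 -0.00;0.17 -0.60 0.20 -0.00 0.00 -0.00;
[ 0.6202 -0.0173  0.4464] [-179.9951    0.0615  178.9767]
```

```bash
cat > p2.py <<'E'
from h import *
def planR(target,T,n,R=None,p=None):
    o=monitor.get_obs()
    p=o['ee_pos'] if p is None else p; R=R or Ro.from_euler('xyz',o['tcp_rot'],degrees=True)
    rv=(R.inv()*T).as_rotvec();st=Ro.from_rotvec(rv/n);d=(np.array(target)-p)/n
    for i in range(n):
        print(' '.join('%.2f'%v for v in np.r_[R.inv().apply(d)/.04,rv/n/.1]),end=';\n' if i%8==7 else ';');R=R*st
TILT=Ro.from_euler('xyz',[180,0,90],degrees=True)*Ro.from_rotvec([-.244,0,0])
E
python3 - <<'E'
from p2 import *
print(TILT.apply([0,0,1]))
planR([.394,-.337,.296],TILT,24)
E
```

```text
[ 0.2416 -0.     -0.9704]
0.23 -0.34 0.16 -0.08 -0.08 0.64;0.21 -0.35 0.15 -0.08 -0.08 0.64;0.19 -0.37 0.15 -0.08 -0.08 0.64;0.16 -0.38 0.14 -0.08 -0.08 0.64;0.14 -0.39 0.14 -0.08 -0.08 0.64;0.12 -0.40 0.13 -0.08 -0.08 0.64;0.09 -0.41 0.13 -0.08 -0.08 0.64;0.07 -0.41 0.13 -0.08 -0.08 0.64;
0.04 -0.42 0.12 -0.08 -0.08 0.64;0.01 -0.42 0.12 -0.08 -0.08 0.64;-0.01 -0.42 0.12 -0.08 -0.08 0.64;-0.04 -0.42 0.11 -0.08 -0.08 0.64;-0.06 -0.42 0.11 -0.08 -0.08 0.64;-0.09 -0.41 0.11 -0.08 -0.08 0.64;-0.12 -0.41 0.10 -0.08 -0.08 0.64;-0.14 -0.40 0.10 -0.08 -0.08 0.64;
-0.17 -0.39 0.10 -0.08 -0.08 0.64;-0.19 -0.38 0.10 -0.08 -0.08 0.64;-0.21 -0.37 0.10 -0.08 -0.08 0.64;-0.24 -0.36 0.10 -0.08 -0.08 0.64;-0.26 -0.34 0.10 -0.08 -0.08 0.64;-0.28 -0.32 0.09 -0.08 -0.08 0.64;-0.30 -0.31 0.09 -0.08 -0.08 0.64;-0.32 -0.29 0.09 -0.08 -0.08 0.64;
```

Request:
{"name": "carry_out", "arguments": {
  "targets": "0.23 -0.34 0.10 -0.08 -0.08 0.64 1;0.21 -0.35 0.10 -0.08 -0.08 0.64 1;0.19 -0.37 0.10 -0.08 -0.08 0.64 1;0.16 -0.38 0.14 -0.08 -0.08 0.64 0.5;0.14 -0.39 0.14 -0.08 -0.08 0.64 0.3;0.12 -0.40 0.13 -0.08 -0.08 0.64 0.3;0.09 -0.41 0.13 -0.08 -0.08 0.64 0.3;0.07 -0.41 0.13 -0.08 -0.08 0.64 0.3"
}}

```text
time: 10.87
ee_pos: [0.5438, -0.1247, 0.4008]
tcp_rot: [175.6, 2.5, 149.3]
wrist_force: [0.2, 0.3, 0.6]
opening: 0.0558
grasp_force: 0.0
```

Request:
{"name": "carry_out", "arguments": {
  "targets": "0.04 -0.42 0.12 -0.08 -0.08 0.64 0.3;0.01 -0.42 0.12 -0.08 -0.08 0.64 0.3;-0.01 -0.42 0.12 -0.08 -0.08 0.64 0.3;-0.04 -0.42 0.11 -0.08 -0.08 0.64 0.3;-0.06 -0.42 0.11 -0.08 -0.08 0.64 0.3;-0.09 -0.41 0.11 -0.08 -0.08 0.64 0.3;-0.12 -0.41 0.10 -0.08 -0.08 0.64 0.3;-0.14 -0.40 0.10 -0.08 -0.08 0.64 0.3"
}}

```text
time: 11.53
ee_pos: [0.4688, -0.2316, 0.3509]
tcp_rot: [170.4, 2.6, 119.8]
wrist_force: [0.5, 0.7, 1.1]
opening: 0.0554
grasp_force: 0.0
```

Request:
{"name": "carry_out", "arguments": {
  "targets": "-0.17 -0.39 0.10 -0.08 -0.08 0.64 0.3;-0.19 -0.38 0.10 -0.08 -0.08 0.64 0.3;-0.21 -0.37 0.10 -0.08 -0.08 0.64 0.3;-0.24 -0.36 0.10 -0.08 -0.08 0.64 0.3;-0.26 -0.34 0.10 -0.08 -0.08 0.64 0.3;-0.28 -0.32 0.09 -0.08 -0.08 0.64 0.3;-0.30 -0.31 0.09 -0.08 -0.08 0.64 0.3;-0.32 -0.29 0.09 -0.08 -0.08 0.64 0.3"
}}

```text
time: 12.2
ee_pos: [0.3939, -0.3393, 0.301]
tcp_rot: [166.0, 0.1, 90.3]
wrist_force: [0.5, -0.1, 0.5]
opening: 0.055
grasp_force: 0.0
```

```bash
python3 - <<'E'
from p2 import *
o=monitor.get_obs();c=get_calibration('wrist');im=camera('wrist')[:,:,::-1].copy();s=camera('side')[:,:,::-1].copy()
print(o['ee_pos'],o['tcp_rot'],o['q'])
a=np.linspace(0,2*np.pi,60)
rim=np.c_[.505+.056*np.cos(a),-.337+.056*np.sin(a),0*a+.065]
for n,I in(('wrist',im),('side',s)):
    for u in proj(n,rim,c if n=='wrist' else None): cv2.circle(I,tuple(int(round(v)) for v in u),1,(0,255,0),-1)
cv2.imwrite('pics/w3.png',np.hstack([im,s[200:328,200:371].repeat(3,0).repeat(3,1)[:, :]])[:, :800])
planR([.4158,-.337,.2084],TILT,8)
E
```

```text
[ 0.3939 -0.3393  0.301 ] [165.969    0.1156  90.2819] [-42.7573  -6.2703 -13.1596  72.6832   9.4414  47.8101]
0.01 -0.00 0.30 -0.00 0.00 0.01;0.01 -0.00 0.30 -0.00 0.00 0.01;0.01 -0.00 0.30 -0.00 0.00 0.01;0.01 -0.00 0.30 -0.00 0.00 0.01;0.01 -0.00 0.30 -0.00 0.00 0.01;0.01 -0.00 0.30 -0.00 0.00 0.01;0.01 -0.00 0.30 -0.00 0.00 0.01;0.01 -0.00 0.30 -0.00 0.00 0.01;
```

View pics/w3.png

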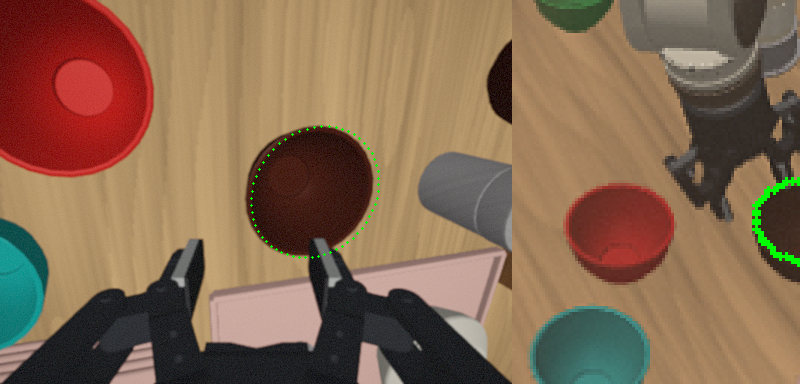

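The dark bowl is in view between the fingers. Its rim lies about 4 px (4 mm) left of the drawn prediction, so I shift by -x 3.5 mm, descend along the wall slope and close.

Request:
{"name": "carry_out", "arguments": {
  "targets": "0.01 -0.01 0.30 0 0 0 0.3;0.01 -0.01 0.30 0 0 0 0.3;0.01 -0.01 0.30 0 0 0 0.3;0.01 -0.01 0.30 0 0 0 0.3;0.01 -0.01 0.30 0 0 0 0.3;0.01 -0.01 0.30 0 0 0 0.3;0.01 -0.01 0.28 0 0 0 0.3;0 -0.01 0.25 0 0 0 0.3",
  "newtons": 40
}}

```text
time: 12.97
ee_pos: [0.4145, -0.3359, 0.2097]
tcp_rot: [166.0, 0.2, 90.5]
wrist_force: [0.5, -0.1, 0.2]
opening: 0.0556
grasp_force: 0.0
```

Request:
{"name": "carry_out", "arguments": {
  "targets": "0 0 0 0 0 0 0;0 0 0 0 0 0 -0.3;0 0 0 0 0 0 -0.6;0 0 0 0 0 0 -0.8;0 0 0 0 0 0 -1;0 0 0 0 0 0 -1;0 0 0 0 0 0 -1;0 0 0 0 0 0 -1"
}}

```text
time: 13.63
ee_pos: [0.4142, -0.3364, 0.2116]
tcp_rot: [165.9, 0.2, 90.5]
wrist_force: [-2.4, -0.9, 1.4]
opening: 0.0042
grasp_force: 40.0
```

```bash
python3 - <<'E'
from p2 import *
o=monitor.get_obs();print(o['ee_pos'],o['tcp_rot'],o['opening'],o['grasp_force'],o['wrist_force'],o['q'])
cv2.imwrite('pics/w4.png',np.hstack([camera('wrist'),camera('side')[150:278,220:316].repeat(3,0).repeat(3,1)])[:,:,::-1])
E
```

```text
[ 0.4142 -0.3364  0.2116] [165.928    0.2145  90.4517] 0.004219867153976541 39.95447470340878 [-2.3799 -0.932   1.4474] [-40.9766  -2.8396 -19.9365  62.1218   9.1     49.4057]
```

View pics/w4.png

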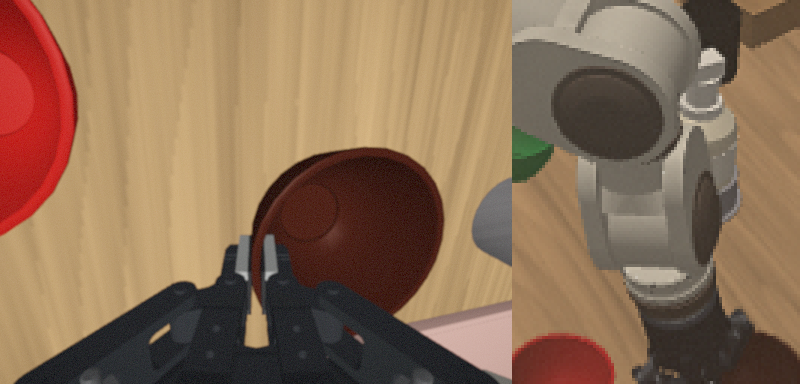

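The finger pads hold the near wall of the bowl (5 mm opening, 40 N). Lifting it and carrying it across.

Request:
{"name": "carry_out", "arguments": {
  "targets": "0 0.03 -0.12 0 0 0 -1;0 0.06 -0.24 0 0 0 -1;0 0.06 -0.24 0 0 0 -1;0.2 0.02 -0.1 0 0 0 -1;0.4 0 0 0 0 0 -1;0.5 0 0 0 0 0 -1;0.55 0 0 0 0 0 -1;0.55 0 0 0 0 0 -1",
  "newtons": 60
}}

```text
time: 14.4
ee_pos: [0.4132, -0.2469, 0.2403]
tcp_rot: [165.9, 0.2, 90.4]
wrist_force: [0.0, 0.6, -1.8]
opening: 0.0037
grasp_force: 58.6
```

Request:
{"name": "carry_out", "arguments": {
  "targets": "0.55 0 0 0 0 0 -1;0.55 0 0 0 0 0 -1;0.55 0 0 0 0 0 -1;0.55 0 0 0 0 0 -1;0.55 0 0 0 0 0 -1;0.55 0 0 0 0 0 -1;0.55 0 0 0 0 0 -1;0.5 0 0 0 0 0 -1"
}}

```text
time: 15.07
ee_pos: [0.4115, -0.0726, 0.2398]
tcp_rot: [165.9, 0.2, 90.5]
wrist_force: [0.8, -0.7, -2.0]
opening: 0.0038
grasp_force: 58.6
```

Request:
{"name": "carry_out", "arguments": {
  "targets": "0.45 0 0 0 0 0 -1;0.4 0 0 0 0 0 -1;0.3 0 0 0 0 0 -1;0.2 0 0 0 0 0 -1;0.1 0 0 0 0 0 -1;0 0 0 0 0 0 -1;0 0 0 0 0 0 -1;0 0 0 0 0 0 -1"
}}

```text
time: 15.73
ee_pos: [0.4114, -0.0165, 0.239]
tcp_rot: [165.9, 0.2, 90.4]
wrist_force: [-0.1, -0.4, -2.1]
opening: 0.004
grasp_force: 58.6
```

```bash
python3 - <<'E'
from p2 import *
o=monitor.get_obs();print(o['ee_pos'],o['tcp_rot'],o['opening'],o['grasp_force'],o['wrist_force'],o['time'])
cv2.imwrite('pics/w5.png',np.hstack([camera('wrist'),camera('side')[150:278,220:316].repeat(3,0).repeat(3,1)])[:,:,::-1])
E
```

```text
[ 0.4114 -0.0165  0.239 ] [165.9389   0.1891  90.4372] 0.004016432785728377 58.62192802189384 [-0.1329 -0.3554 -2.1405] 15.7333
```

View pics/w5.png

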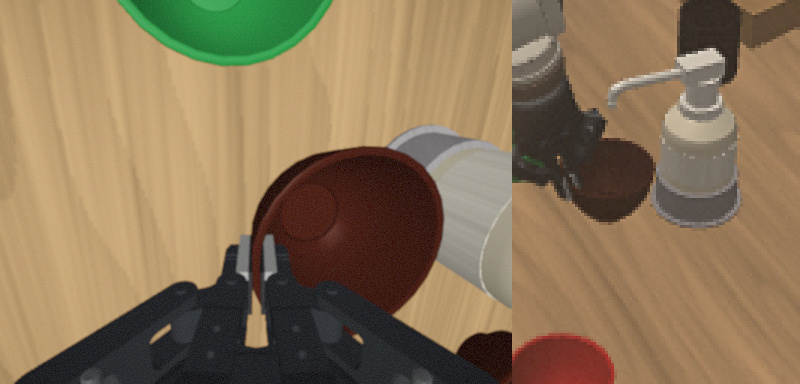

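The bowl hangs level beneath the spout, just clear of the pump. I lower it 27 mm.

Request:
{"name": "carry_out", "arguments": {
  "targets": "0 -0.03 0.13 0 0 0 -1;0 -0.03 0.13 0 0 0 -1;0 -0.03 0.13 0 0 0 -1;0 -0.03 0.13 0 0 0 -1;0 -0.03 0.09 0 0 0 -1;0 -0.01 0.05 0 0 0 -1;0 0 0 0 0 0 -1;0 0 0 0 0 0 -1"
}}

```text
time: 16.5
ee_pos: [0.4117, -0.0162, 0.2119]
tcp_rot: [165.9, 0.2, 90.5]
wrist_force: [-0.4, -0.1, -2.0]
opening: 0.0035
grasp_force: 58.5
```

Request:
{"name": "carry_out", "arguments": {
  "targets": "0 0 0.02 0 0 0 -1;0 0 0.02 0 0 0 -1;0 0 0.01 0 0 0 -1;0 0 0 0 0 0 -1;0 0 0 0 0 0 -1;0 0 0 0 0 0 -1;0 0 0 0 0 0 -1;0 0 0 0 0 0 -1"
}}

```text
time: 17.17
ee_pos: [0.4123, -0.0164, 0.211]
tcp_rot: [165.9, 0.2, 90.5]
wrist_force: [-6.7, -2.1, 9.5]
opening: 0.0037
grasp_force: 60.3
```

Request:
{"name": "carry_out", "arguments": {
  "targets": "0 0 -0.02 0 0 0 -1;0 0 0 0 0 0 -0.8;0 0 0 0 0 0 -0.6;0 0 0 0 0 0 -0.4;0 0 0 0 0 0 -0.2;0 0 0 0 0 0 -0.1;0 0 0 0 0 0 0;0 0 0 0 0 0 0"
}}

```text
time: 17.83
ee_pos: [0.4119, -0.0162, 0.2106]
tcp_rot: [165.9, 0.2, 90.5]
wrist_force: [0.4, -0.4, 0.2]
opening: 0.0424
grasp_force: 0.0
```

Request:
{"name": "carry_out", "arguments": {
  "targets": "0 0 -0.2 0 0 0 0;0 0 -0.3 0 0 0 0;0 0 -0.4 0 0 0 0;0 0 -0.5 0 0 0 0;0 0 -0.6 0 0 0 0;0 0 -0.6 0 0 0 0;0 0 -0.6 0 0 0 -0.5;0 0 -0.6 0 0 0 -1"
}}

```text
time: 18.5
ee_pos: [0.3743, -0.016, 0.3599]
tcp_rot: [165.9, 0.2, 90.5]
wrist_force: [0.9, 0.0, 0.2]
opening: 0.0194
grasp_force: 0.0
```

```bash
python3 - <<'E'
from p2 import *
o=monitor.get_obs();c=get_calibration('wrist');a=camera('wrist').copy();s=camera('side').copy()
print(o['ee_pos'],o['tcp_rot'],o['opening'],o['time'],o['q'])
t=np.linspace(0,2*np.pi,60)
rim=np.c_[.501+.056*np.cos(t),-.0155+.056*np.sin(t),0*t+.065]
f=np.radians(179);out=np.array([[.6207+r*np.cos(f),-.0167+r*np.sin(f),.178] for r in(0,.115)])
for n,I in(('wrist',a),('side',s)):
    for u in np.vstack([proj(n,rim,c if n=='wrist' else None),proj(n,out,c if n=='wrist' else None)]): cv2.circle(I,tuple(int(round(v)) for v in u),1,(0,255,0),-1)
cv2.imwrite('pics/w6.png',np.hstack([a,s[150:278,220:316].repeat(3,0).repeat(3,1)])[:,:,::-1])
E
```

```text
[ 0.3743 -0.016   0.3599] [165.9022   0.1854  90.4664] 0.019430512465864407 18.5 [ -2.6245 -28.6761 -23.8581  80.7304   0.573   86.957 ]
```

View pics/w6.png

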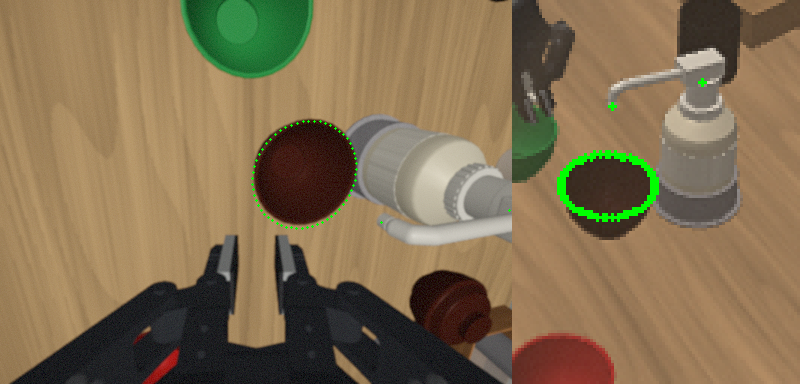

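The bowl rim matches the drawn prediction, and the outlet at (382,222) stands over the bowl (centre about 5 mm off). Next: shut the fingers and go above the head.

```bash
python3 - <<'E'
from p2 import *
D=Ro.from_euler('xyz',[180,0,90],degrees=True)
planR([.374,-.016,.44],D,8);
planR([.6207,-.0167,.42],D,8,D,np.array([.374,-.016,.44]))
E
```

```text
-0.00 0.06 -0.23 0.31 0.00 0.01;-0.00 0.05 -0.24 0.31 0.00 0.01;-0.00 0.04 -0.24 0.31 0.00 0.01;-0.00 0.04 -0.24 0.31 0.00 0.01;-0.00 0.03 -0.24 0.31 0.00 0.01;-0.00 0.02 -0.24 0.31 0.00 0.01;0.00 0.01 -0.24 0.31 0.00 0.01;0.00 0.01 -0.24 0.31 0.00 0.01;
-0.00 0.77 0.06 0.00 0.00 0.00;-0.00 0.77 0.06 0.00 0.00 0.00;-0.00 0.77 0.06 0.00 0.00 0.00;-0.00 0.77 0.06 0.00 0.00 0.00;-0.00 0.77 0.06 0.00 0.00 0.00;-0.00 0.77 0.06 0.00 0.00 0.00;-0.00 0.77 0.06 0.00 0.00 0.00;-0.00 0.77 0.06 0.00 0.00 0.00;
```

Request:
{"name": "carry_out", "arguments": {
  "targets": "0 0.06 -0.23 0.31 0 0.01 -1;0 0.05 -0.24 0.31 0 0.01 -1;0 0.04 -0.24 0.31 0 0.01 -1;0 0.04 -0.24 0.31 0 0.01 -1;0 0.03 -0.24 0.31 0 0.01 -1;0 0.02 -0.24 0.31 0 0.01 -1;0 0.01 -0.24 0.31 0 0.01 -1;0 0.01 -0.24 0.31 0 0.01 -1"
}}

```text
time: 19.27
ee_pos: [0.3748, -0.0158, 0.4357]
tcp_rot: [-179.7, 0.1, 90.0]
wrist_force: [0.4, -0.8, 0.3]
opening: 0.0
grasp_force: 0.0
```

Request:
{"name": "carry_out", "arguments": {
  "targets": "0 0.5 0 0 0 0 -1;0 0.6 0 0 0 0 -1;0 0.65 0 0 0 0 -1;0 0.65 0 0 0 0 -1;0 0.65 0 0 0 0 -1;0 0.65 0 0 0 0 -1;0 0.65 0 0 0 0 -1;0 0.65 0 0 0 0 -1"
}}

```text
time: 19.93
ee_pos: [0.5761, -0.0158, 0.4344]
tcp_rot: [-179.8, 0.1, 90.0]
wrist_force: [0.5, 0.2, 0.6]
opening: -0.0003
grasp_force: 0.0
```

Request:
{"name": "carry_out", "arguments": {
  "targets": "0 0.5 0 0 0 0 -1;0 0.4 0 0 0 0 -1;0 0.25 0 0 0 0 -1;0 0 0 0 0 0 -1;0 0 0 0 0 0 -1;0 0 0 0 0 0 -1;0 0 0 0 0 0 -1;0 0 0 0 0 0 -1"
}}

```text
time: 20.6
ee_pos: [0.6202, -0.0158, 0.4354]
tcp_rot: [-179.9, 0.1, 90.0]
wrist_force: [-0.2, -0.3, -0.2]
opening: -0.0002
grasp_force: 0.0
```

Request:
{"name": "carry_out", "arguments": {
  "targets": "0 0 0.2 0 0 0 -1;0 0 0.25 0 0 0 -1;0 0 0.25 0 0 0 -1;0 0 0.25 0 0 0 -1;0 0 0.15 0 0 0 -1;0 0 0.1 0 0 0 -1;0 0 0.05 0 0 0 -1;0 0 0.05 0 0 0 -1"
}}

```text
time: 21.27
ee_pos: [0.6204, -0.0159, 0.3838]
tcp_rot: [-179.9, 0.1, 90.0]
wrist_force: [-2.7, 0.5, 6.7]
opening: -0.0
grasp_force: 3.3
```

Request:
{"name": "carry_out", "arguments": {
  "targets": "0 0 0.04 0 0 0 -1;0 0 0.04 0 0 0 -1;0 0 0.04 0 0 0 -1;0 0 0.04 0 0 0 -1;0 0 0 0 0 0 -1;0 0 0 0 0 0 -1;0 0 0 0 0 0 -1;0 0 0 0 0 0 -1"
}}

```text
time: 21.93
ee_pos: [0.6204, -0.0161, 0.3779]
tcp_rot: [-179.9, 0.2, 90.0]
wrist_force: [-2.6, -1.6, 5.7]
opening: -0.0001
grasp_force: 2.8
```

The head is sinking freely at about 6 N. Pressing to the bottom.

Request:
{"name": "carry_out", "arguments": {
  "targets": "0 0 0.06 0 0 0 -1;0 0 0.06 0 0 0 -1;0 0 0.06 0 0 0 -1;0 0 0.06 0 0 0 -1;0 0 0.06 0 0 0 -1;0 0 0.06 0 0 0 -1;0 0 0.05 0 0 0 -1;0 0 0 0 0 0 -1"
}}

```text
time: 22.6
ee_pos: [0.6201, -0.0163, 0.3652]
tcp_rot: [179.8, 0.2, 90.0]
wrist_force: [-6.2, -2.3, 24.6]
opening: 0.0001
grasp_force: 12.5
```

Request:
{"name": "carry_out", "arguments": {
  "targets": "0 0 0.04 0 0 0 -1;0 0 0.04 0 0 0 -1;0 0 0 0 0 0 -1;0 0 0 0 0 0 -1;0 0 0 0 0 0 -1;0 0 0 0 0 0 -1;0 0 0 0 0 0 -1;0 0 0 0 0 0 -1"
}}

```text
time: 23.27
ee_pos: [0.6198, -0.0163, 0.365]
tcp_rot: [179.5, 0.2, 90.0]
wrist_force: [-11.8, -1.8, 40.6]
opening: 0.0001
grasp_force: 20.4
```

Hard stop reached at .365 (full 20 mm). Letting it rise.

Request:
{"name": "carry_out", "arguments": {
  "targets": "0 0 -0.1 0 0 0 -1;0 0 -0.1 0 0 0 -1;0 0 -0.1 0 0 0 -1;0 0 -0.1 0 0 0 -1;0 0 -0.15 0 0 0 -1;0 0 -0.2 0 0 0 -1;0 0 -0.3 0 0 0 -1;0 0 -0.3 0 0 0 -1"
}}

```text
time: 23.93
ee_pos: [0.6208, -0.0158, 0.4113]
tcp_rot: [-179.8, 0.1, 90.0]
wrist_force: [0.0, -0.6, 0.5]
opening: -0.0005
grasp_force: 0.0
```

Request:
{"name": "carry_out", "arguments": {
  "targets": "0 0 -0.4 0 0 0 -1;0 0 -0.3 0 0 0 -1;0 0 -0.1 0 0 0 -1;0 0 0 0 0 0 -1;0 0 0 0 0 0 -1;0 0 0 0 0 0 -1;0 0 0 0 0 0 -1;0 0 0 0 0 0 -1"
}}

```text
time: 24.6
ee_pos: [0.6209, -0.0158, 0.442]
tcp_rot: [-179.8, 0.1, 90.0]
wrist_force: [0.5, -0.1, 0.4]
opening: 0.0003
grasp_force: 0.0
```

```bash
python3 - <<'E'
from h import *
s=camera('side').copy();o=monitor.get_obs();print(o['ee_pos'],o['wrist_force'],o['time'])
t=np.linspace(0,2*np.pi,60)
rim=np.c_[.501+.056*np.cos(t),-.0155+.056*np.sin(t),0*t+.065]
f=np.radians(179);out=[[.6207+r*np.cos(f),-.0167+r*np.sin(f),z] for r,z in((0,.212),(.115,.178))]
for u in np.vstack([proj('side',rim),proj('side',out)]): cv2.circle(s,tuple(int(round(v)) for v in u),0,(0,255,0),-1)
cv2.imwrite('pics/f.png',s[130:280,210:350].repeat(4,0).repeat(4,1)[:,:,::-1])
E
```

```text
[ 0.6209 -0.0158  0.4423] [-0.3146 -0.5538 -0.2942] 24.65
```

View pics/f.png

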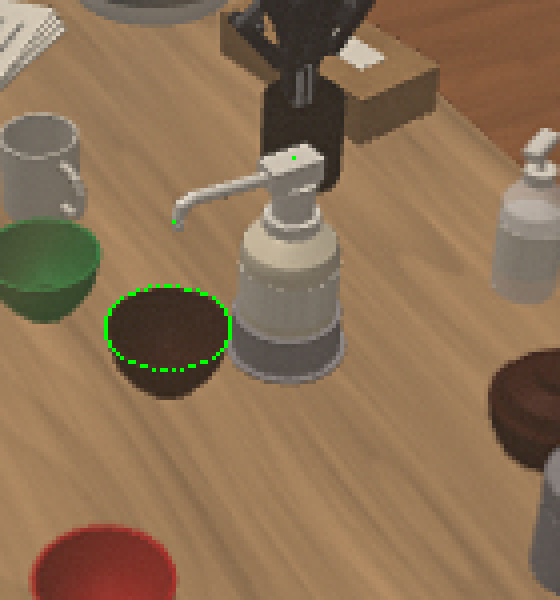

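The head is up again, with its top at (294,158) and the outlet at (175,222) as predicted. The bowl is in place under the outlet and the gripper is clear, so I'm handing in.

```bash
python3 -c "
from workcell import bot
print(bot.job_done())"
```

```text
the job is handed in; nothing more can be done
None
```

I found the keyway about 0.8 rad anticlockwise of the start, set the bowl under the outlet, pressed the head to its hard stop and let it rise fully, then handed in at about 25 s; the hand-in returned no verdict.

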